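Fit the upper dish on the tea stand

ROBOT

A 7-joint arm with a two-finger parallel gripper is mounted at the origin on the work surface. World frame = base frame: x ahead of the robot, y to its left, z up, the work surface at z = 0. Lengths are in m, angles in rad, forces in N, time in s.
With the tool pointing down it reaches from about 0.4 to 0.85 m from the base axis. Payload 4.5 kg.
Tool frame: the origin (TCP) lies at the very end of the fingers, on their centre line; the grasp point (between the pads) lies 19 mm behind it; y points along the fingers, x is the direction in which the jaws open and shut, and the axes are right-handed (so a half turn about y gives the same grasp; the last joint's range is limited). The gripper opens to 88 mm and grips with 3 to 60 N. Pads are 18 mm wide; open, the fingers measure 123 mm over their backs; the gripper's body (75 mm by 187 mm) begins 45 mm behind the grasp point.
Start: joints at [1.279, 0.689, -0.195, 1.565, 0.157, 0.902, -0.215], TCP at [0.2, -0.592, 0.239] pointing down, gripper open.
Joint ranges: [-3.01, 3.01], [-0.46, 2.08], [-1.47, 1.51], [0.13, 2.56], [-1, 4.14], [0.04, 2.09], [-2.66, 2.66]. Speed limits (rad/s): [2.57, 2.57, 3.14, 3.14, 3.14, 3.14, 3.14].

INTERFACE

Orientations are given as a unit quaternion [x, y, z, w].
In Python, from plant import r gives the robot as it stands.
- The arm moves only by the shell command python3 -m inch 'ROWS' [OPENING] [FORCE]. ROWS is JSON, a list of rows, each a list of 6 numbers: the shift along the tool's x, y, z in mm, then the turn, a rotation vector about the tool's x, y, z in rad. In form: [[x, y, z, ax, ay, az], ...]. A call has 1 to 12 rows; each row shifts and turns the commanded pose from where the row before left it, along the tool's axes as they then stand; what a row does not reach is not made up. A row lasts 1/12 s, in which the tool goes at most 41.7 mm and 7.16 degrees, less where a joint would pass 70% of its speed; a pose out of reach is approached as far as the arm can. A call is refused whole if a number of a shift passes 41.7 or a number of a turn 0.125, either way. A call with a gripper value outside its range is refused whole. OPENING is the finger opening in mm, from 0 to 88.1, set as the call begins (- or left out, the last holds). The fingers move at their own pace and stop on an object; FORCE is the grip in N (left out, the last holds). Time passes only in rows, so rows that do not move let the fingers close. It gives the time, the measured TCP pose, the force and the opening at its end, in the units of the state.
- r.get_state(): the state, without advancing time (a new reading comes with each control period).
- r.snapshot(name): name is "scene" or "top" or "wrist"; returns a dict with "img" (420x560x3 uint8, red, green, blue), "range_z" (420x560 float32, m along the optical axis (not along the pixel's ray), 0 where there is no reading), "mtx" (3x3 intrinsics, pixels), "camera_from_world" (4x4, takes a point from world to camera coordinates); the wrist camera has in their place "tool_from_camera" (4x4, takes a point from camera to tool coordinates, whose origin is the TCP and whose axes are the tool frame's). Camera axes: x right, y down, z forward; pixel columns grow to the right and rows downward; lengths in m; the calibration is good to about 2 mm. A picture is of the moment at which its call begins: read the wrist's pose just before it.
- r.finish_job(): hands the job in, once; it reports no verdict.
The state is a dict: "clock": time; "q": joint angles; "qd": joint speeds; "joint_torque": joint torques, N m; "tool_pos": TCP position; "eef_rot": TCP orientation; "contact_force": force on the tool from outside, world axes, zero at the start; "moment": the same for the moment, N m; "opening": opening from 0.0 (shut) to 1.0 (fully open).
Only numpy, scipy, OpenCV 4.12 (cv2) and the standard library are available. Lean on these libraries where they do the work, as an engineer would, in place of code of your own. Each camera call takes 0.05 s, during which the arm holds its last target.

TASK

Put the loose blue dish with the brass sleeve onto the tea stand: lower the sleeve squarely over the upright steel rod without letting it bind, then turn the dish until the slot under its foot drops fully home over the cross bar, and let go of it there, level and at rest. The rod leans a little and the bar's direction is not known exactly, so go by feel and keep it gentle: never press or wrench the dish against the stand with more than about 25 N, and do not let it drop. Leave the other tea things where they are.

Things in the scene. Friction and masses are not known exactly. Their poses are not given: they have to be found in the camera images.
- dish: Loose upper dish, 0.24 to 0.39 kg: blue disc 136 mm across with white rim (10 to 22 mm above the origin) on a brass centre sleeve 26 mm thick, 90 mm tall, that the rod passes right through. Origin: centre of the foot's underside, z up along the bore. Bore 14.4 mm across from 22 to 40 mm up, wider above, flaring to 24 mm at 11 mm up. It starts upright on its foot.
- dish_grip (a point): Centre of the dark wooden grip block at the top of the dish's sleeve, 78 mm above the dish's origin. The block is 26 x 26 mm, its sides parallel to the dish's x and y, 24 mm tall (66 to 90 mm above the dish's origin), drilled through for the rod. Pinch it from above.
- dish_slot (a point): Middle of the slot's roof, 10 mm above the dish's origin. The foot is 40 x 36 mm (x, y) and 10 mm deep; the slot runs right across its underside along the dish's x axis, 12 mm wide, 10 mm deep, open below. Either end of the slot may go to either end of the bar.
- stand: Tea stand, fixed to the table; origin at the centre of its underside, z up. Dark round base, white lower plate 132 mm across with its top 22 mm up; above it a 12 mm steel rod with a brass collar and a cross bar. The rod is stiff but leans from a pivot 20 mm up, by up to 0.018 rad about each of the stand's x and y axes; collar and bar lean with it. The lean is not measured.
- rod_nominal (a point): Where the rod's tip would be if the rod did not lean: 188 mm above the stand's origin. The true tip may be up to 4.3 mm to any side of this point. The rod's last 16 mm taper from 12 mm to 4 mm across.
- stand_seat (a point): Nominal middle of the collar's flat top, 70 mm above the stand's origin: the seat for the dish's foot; collar 44 mm across. On it a steel cross bar passes through the rod, 38 mm long, 6 mm square (top at 76 mm). The bar points along the stand's x axis turned by up to 0.75 rad either way about z; this turn is stiff and not measured. Dish origin at 76 mm on the bar, 70 mm home.
- glass_a: Faceted tea glass, 72 mm across, 85 mm tall, loose; origin at the centre of its underside. Leave alone.
- glass_b: The other faceted tea glass, same size. Leave alone.
- teapot: White porcelain teapot with blue band, loose, body 128 mm across, 118 mm tall, spout along +y, handle along -y, 205 mm in all; origin at the centre of its underside. Leave alone.
- sugar_bowl: Blue sugar bowl, loose, 76 mm across, 45 mm tall; origin at the centre of its underside. Leave alone.
- jam_jar: Amber jam jar with brass lid, loose, 72 mm across, 100 mm tall; origin at the centre of its underside. Leave alone.
Not all that is in view belongs to the job. Leave any orange look-alike of the stand alone.

How it is judged:
By the outcome, as a careful person would: the job done as asked, in the order asked, and still so for the second after the job is handed in, with the robot touching nothing.
It also fails if it takes over 72 s, if anything falls off the work surface, if the arm or the gripper's body presses on something with over 40 N, if the wrist force passes 120 N, or if a joint passes its speed limit or range.

## Working session

There is one attempt and no reset: what is moved stays moved. The work goes in short steps, Python scripts to look and compute and a shell command to move; the robot and the scene stay as the last step left them, time stands still between calls to the robot, and variables do not carry over. Pictures are saved under pics/ and viewed, and the job is handed in when it is done.

```bash
ls; mkdir -p pics; python3 - <<'E'
from plant import r
import cv2,numpy as np
print(r.get_state())
for n in("scene","top","wrist"):
    s=r.snapshot(n); cv2.imwrite(f"pics/{n}0.png",s["img"][:,:,::-1]); np.savez(f"pics/{n}0.npz",**s)
    print(n,s["mtx"].tolist(),[ (k,s[k].round(4).tolist()) for k in s if 'from' in k])
E
```

```text
pics
{'clock': 0.0, 'q': array([ 1.27879608,  0.68992952, -0.19454698,  1.56634698,  0.1573159 ,
        0.90249629, -0.21509793]), 'qd': array([-0.00211441, -0.00053915, -0.00033458, -0.00138345, -0.00111819,
       -0.00022136, -0.00037883]), 'joint_torque': array([-4.30036762e-04, -5.27566409e+01, -1.26713421e+00, -1.53430957e+01,
       -5.27056865e-02,  6.53696159e-03,  1.93392320e-04]), 'tool_pos': array([ 0.19980653, -0.59153732,  0.23794408]), 'eef_rot': array([-0.57416526,  0.41279246, -0.41171751,  0.57482635]), 'contact_force': array([-0.35581449, -0.47232702, -0.34902873]), 'moment': array([0.01788423, 0.03129721, 0.03667156]), 'opening': 1.002088844872238}
scene [[510.2779518437739, 0.0, 284.75260681871504], [0.0, 510.2779518437739, 208.31765792490037], [0.0, 0.0, 1.0]] [('camera_from_world', [[0.8894, 0.457, -0.0113, -0.4071], [0.3339, -0.6665, -0.6665, -0.163], [-0.3121, 0.589, -0.7454, 1.7766], [0.0, 0.0, 0.0, 1.0]])]
top [[458.788999018, 0.0, 273.7112943007137], [0.0, 458.788999018, 210.18721416800642], [0.0, 0.0, 1.0]] [('camera_from_world', [[0.0163, -0.9999, 0.0022, -0.09], [-0.9851, -0.0164, -0.171, 0.5506], [0.171, 0.0006, -0.9853, 1.2829], [0.0, 0.0, 0.0, 1.0]])]
wrist [[332.26194763524643, 0.0, 272.92009212673156], [0.0, 332.26194763524643, 213.37734189917722], [0.0, 0.0, 1.0]] [('tool_from_camera', [[1.0, 0.0009, -0.0009, 0.0012], [0.0011, -0.3044, 0.9525, -0.1462], [0.0006, -0.9525, -0.3044, 0.0796], [0.0, 0.0, 0.0, 1.0]])]
```

View pics/scene0.png

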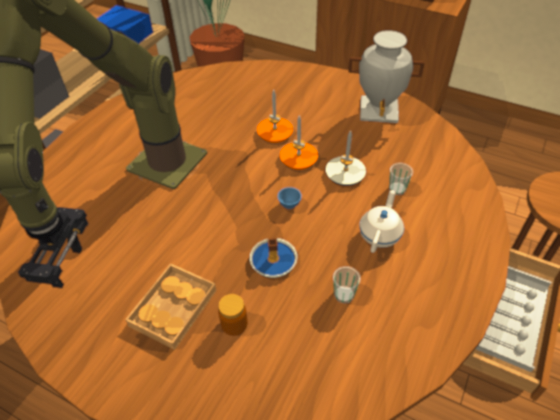

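View pics/top0.png

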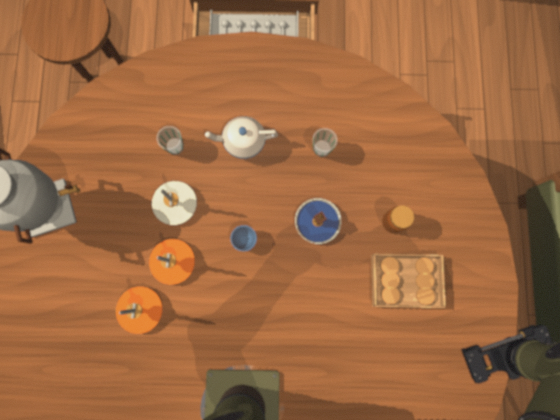

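View pics/wrist0.png

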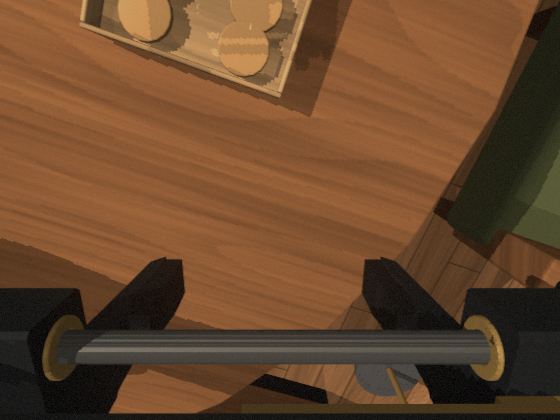

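The candidates in the top view are the white-plated stand (174,203), orange look-alikes (171,262) and (139,310), the blue dish with its wooden grip (319,220), and the blue sugar bowl (243,238). By the description I choose the dish at (319,220) and the stand at (174,203), and I'll check both in close crops.

```bash
cat > h.py <<'E'
import numpy as np,cv2
from scipy.spatial.transform import Rotation as R
def load(n):
    return dict(np.load(f"pics/{n}.npz"))
def world(s,u,v,z=None,pose=None):
    """back-project with depth map (z None) or onto world plane z"""
    K=s["mtx"];d=np.linalg.inv(K)@np.array([u,v,1.])
    if "camera_from_world" in s: T=np.linalg.inv(s["camera_from_world"])
    else:
        W=np.eye(4);W[:3,:3]=R.from_quat(pose[1]).as_matrix();W[:3,3]=pose[0];T=W@s["tool_from_camera"]
    if z is None: k=s["range_z"][int(round(v)),int(round(u))]
    else:
        k=(z-T[2,3])/(T[:3,:3]@d)[2]
    return T[:3,:3]@(d*k)+T[:3,3]
def cloud(s,pose=None):
    v,u=np.mgrid[0:420,0:560];K=s["mtx"];z=s["range_z"]
    P=np.stack([(u-K[0,2])/K[0,0]*z,(v-K[1,2])/K[1,1]*z,z],-1)
    if "camera_from_world" in s: T=np.linalg.inv(s["camera_from_world"])
    else:
        W=np.eye(4);W[:3,:3]=R.from_quat(pose[1]).as_matrix();W[:3,3]=pose[0];T=W@s["tool_from_camera"]
    P=P@T[:3,:3].T+T[:3,3];P[z<=0]=np.nan
    return P
E
python3 - <<'E'
from h import *
a=load("top0");b=load("scene0")
def crop(s,c,h=38,k=7): 
    x,y=c; return cv2.resize(s["img"][y-h:y+h,x-h:x+h,::-1],None,fx=k/1.4,fy=k/1.4,interpolation=cv2.INTER_CUBIC)
g=np.vstack([np.hstack([crop(a,(319,220)),crop(a,(174,203))]),np.hstack([crop(b,(273,255)),crop(b,(346,160))])])
g=cv2.resize(g,(600,600));cv2.imwrite("pics/crop1.png",g)
for s,n in((a,'top'),(b,'scene')):
    P=cloud(s);im=s["img"].astype(int)
    np.set_printoptions(precision=4,suppress=True)
    for nm,(u,v),zr in (("dish",(319,220) if n=='top' else (273,255),(.012,.03)),("plate",(174,203) if n=='top' else (346,170),(.015,.03))):
        m=np.zeros((420,560),bool);m[v-40:v+40,u-40:u+40]=1
        m&=(P[...,2]>zr[0])&(P[...,2]<zr[1])
        p=P[m]; 
        A=np.c_[2*p[:,:2],np.ones(len(p))]
        print(n,nm,len(p),p.min(0),p.max(0),(p.min(0)+p.max(0))/2,np.median(p[:,2]))
        (cx,cy),rr=cv2.minEnclosingCircle(p[:,:2].astype(np.float32)*1000);print(cx,cy,rr)
        hi=m*0>0; hi[v-45:v+45,u-45:u+45]=1; hi&=P[...,2]>.05
        q=P[hi]; print("  high:",len(q)); 
        for lo in np.arange(.05,.2,.01):
            k=q[(q[:,2]>=lo)&(q[:,2]<lo+.01)]
            if len(k): print("   ",lo.round(3),len(k),k.mean(0),k.max(0)-k.min(0))
E
```

```text
top dish 1105 [ 0.4609 -0.2768  0.012 ] [ 0.5935 -0.1438  0.0294] [ 0.5272 -0.2103  0.0207] 0.01520579186888904
527.149169921875 -210.96856689453125 67.76838684082031
  high: 85
    0.05 5 [ 0.5322 -0.2102  0.0561] [0.0151 0.0179 0.0062]
    0.06 12 [ 0.5295 -0.2101  0.0664] [0.0229 0.0311 0.0077]
    0.07 14 [ 0.5247 -0.2079  0.0745] [0.0266 0.0282 0.0095]
    0.08 34 [ 0.5269 -0.2105  0.0869] [0.035  0.0283 0.0078]
    0.09 20 [ 0.5263 -0.2101  0.0918] [0.0233 0.0309 0.004 ]
top plate 1338 [0.4566 0.1519 0.015 ] [0.6381 0.2819 0.0296] [0.5474 0.2169 0.0223] 0.02135241307168212
545.4536743164062 216.07911682128906 93.83125305175781
  high: 217
    0.06 70 [0.5742 0.2125 0.0673] [0.0452 0.0429 0.0081]
    0.07 82 [0.5716 0.2144 0.073 ] [0.0383 0.0418 0.0098]
    0.08 6 [0.5723 0.2133 0.0847] [0.0064 0.0081 0.0045]
    0.09 5 [0.5718 0.2138 0.0954] [0.0062 0.0085 0.0083]
    0.1 4 [0.5719 0.2135 0.1069] [0.0026 0.0086 0.0042]
    0.11 4 [0.5743 0.2117 0.1157] [0.0108 0.006  0.0032]
    0.12 5 [0.5725 0.2133 0.1228] [0.0059 0.0087 0.0041]
    0.13 7 [0.5736 0.2125 0.1342] [0.0087 0.008
[... 1120 characters left out ...]
 0.0098]
    0.07 98 [0.5864 0.1815 0.0741] [0.3612 0.2191 0.0099]
    0.08 49 [0.6897 0.1182 0.0858] [0.3546 0.2192 0.0098]
    0.09 123 [0.7411 0.047  0.0946] [0.2141 0.2186 0.0099]
    0.1 14 [0.6746 0.1277 0.1052] [0.2136 0.2111 0.0092]
    0.11 36 [0.7279 0.0554 0.1144] [0.2096 0.2131 0.0098]
    0.12 14 [0.6037 0.1818 0.1242] [0.2    0.207  0.0096]
    0.13 6 [0.5788 0.2098 0.1375] [0.0057 0.0114 0.005 ]
    0.14 9 [0.5767 0.2113 0.1436] [0.0097 0.0094 0.0065]
    0.15 9 [0.5774 0.2091 0.1552] [0.0106 0.0065 0.0081]
    0.16 10 [0.5771 0.209  0.1644] [0.009  0.0068 0.0093]
    0.17 11 [0.5777 0.2115 0.1746] [0.0093 0.0093 0.0089]
    0.18 6 [0.5777 0.2116 0.186 ] [0.0045 0.01   0.0078]
```

View pics/crop1.png

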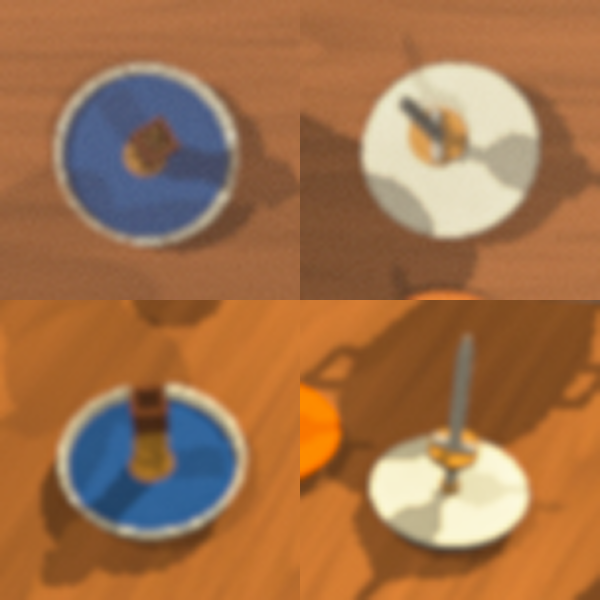

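Top-left crop: dish with a dark wooden grip on brass sleeve, upright. Right column: white plate, steel rod, brass collar with a cross bar. The choice stands. Next I'll work out the first move, to above the dish.

```bash
cat >> h.py <<'E'
def st():
    from plant import r
    s=r.get_state();return s
def to(target,yaw=None,s=None,axis=(0,0,-1)):
    """print turn (rotvec tool) to make tool y = axis with tool x heading yaw, and shift in tool axes after and before the turn"""
    s=s or st();M=R.from_quat(s["eef_rot"]);p=s["tool_pos"]
    y=np.array(axis,float);y/=np.linalg.norm(y)
    X=M.as_matrix()[:,0]
    if yaw is None: yaw=np.arctan2(X[1],X[0])
    x=np.array([np.cos(yaw),np.sin(yaw),0]);x-=x@y*y;x/=np.linalg.norm(x)
    T=R.from_matrix(np.c_[x,y,np.cross(x,y)])
    rv=(M.inv()*T).as_rotvec();d=(np.array(target)-p)*1000
    print("turn",rv.round(4),"shift before turn(old axes)",M.inv().apply(d).round(2),"after turn",T.inv().apply(d).round(2))
def show():
    s=st();M=R.from_quat(s["eef_rot"]).as_matrix()
    print("t",round(s["clock"],2),"pos",s["tool_pos"].round(4),"x",M[:,0].round(4),"y",M[:,1].round(4),"z",M[:,2].round(4),"F",s["contact_force"].round(2),"Mo",s["moment"].round(3),"open",round(s["opening"],3),"q7",s["q"].round(2))
E
python3 -c "
from h import *
show(); to((.49,-.2105,.30)); to((.49,-.2105,.30),np.pi/2);to((.49,-.2105,.30),-np.pi/2)"
```

```text
t 0.15 pos [ 0.1998 -0.5917  0.2381] x [ 0.3201 -0.9474 -0.0014] y [-6.0e-04  1.2e-03 -1.0e+00] z [ 9.474e-01  3.201e-01 -1.000e-04] F [-0.1  -1.56  0.66] Mo [-0.029 -0.01   0.019] open 1.002 q7 [ 1.28  0.69 -0.19  1.57  0.16  0.9  -0.22]
turn [ 0.0001  0.     -0.0014] shift before turn(old axes) [-268.36  -61.59  396.91] after turn [-268.27  -61.9   396.92]
turn [-1.9000e-03 -2.8158e+00 -5.0000e-04] shift before turn(old axes) [-268.36  -61.59  396.91] after turn [ 381.21  -61.9  -290.17]
turn [ 0.0004  0.3258 -0.0013] shift before turn(old axes) [-268.36  -61.59  396.91] after turn [-381.21  -61.9   290.17]
```

```bash
python3 -m inch '[[-20,-5,36,0,0,0],[-20,-5,36,0,0,0],[-20,-5,36,0,0,0],[-20,-5,36,0,0,0],[-20,-5,36,0,0,0],[-20,-5,36,0,0,0],[-20,-5,36,0,0,0],[-20,-5,36,0,0,0],[-20,-5,36,0,0,0],[-20,-5,36,0,0,0],[-20,-5,36,0,0,0],[0,0,0,0,0,0]]' 
cat >> h.py <<'E'
def snap(nm,name="wrist"):
    from plant import r
    s=r.get_state();d=r.snapshot(name);d["p"]=s["tool_pos"];d["q"]=s["eef_rot"]
    np.savez(f"pics/{nm}.npz",**d);cv2.imwrite(f"pics/{nm}.png",d["img"][:,:,::-1]);return d
E
python3 -c "
from h import *
show();snap('w1');show()"
```

```text
clock: 1.15
tool_pos: [0.5122, -0.247, 0.2947]
eef_rot: [-0.574, 0.407, -0.409, 0.581]
contact_force: [0.2, 0.7, 0.4]
opening: 0.998
t 1.15 pos [ 0.5122 -0.247   0.2947] x [ 0.3339 -0.9426 -0.003 ] y [ 0.0072  0.0057 -1.    ] z [0.9426 0.3338 0.0087] F [0.25 0.66 0.43] Mo [ 0.043 -0.053  0.003] open 0.998 q7 [ 0.49  0.55 -0.19  1.67  0.11  0.93 -0.97]
t 1.2 pos [ 0.5087 -0.2513  0.2941] x [ 0.3296 -0.9441 -0.0015] y [ 0.0032  0.0027 -1.    ] z [0.9441 0.3296 0.0039] F [ 0.04 -0.81  0.07] Mo [-0.064  0.078 -0.069] open 0.997 q7 [ 0.49  0.55 -0.19  1.67  0.12  0.93 -0.97]
```

View pics/w1.png

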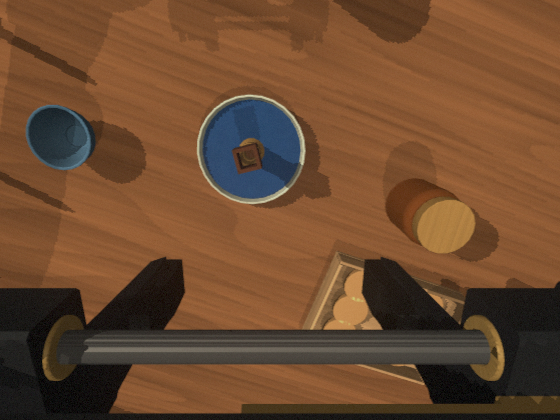

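The wrist view shows the dish at (250,150) and its block at (248,157). The arm was still settling, so I'll retake it still and enlarge.

```bash
python3 -m inch '[[0,0,0,0,0,0],[0,0,0,0,0,0]]' >/dev/null
python3 -c "
from h import *
show();s=snap('w2');show()
cv2.imwrite('pics/w2c.png',cv2.resize(s['img'][120:200,200:300,::-1],None,fx=7,fy=7,interpolation=cv2.INTER_CUBIC))"
```

```text
t 1.37 pos [ 0.5035 -0.2584  0.2933] x [ 3.180e-01 -9.481e-01  3.000e-04] y [-1.7e-03 -9.0e-04 -1.0e+00] z [ 0.9481  0.318  -0.0019] F [-0.37 -0.56 -0.79] Mo [ 0.037  0.008 -0.033] open 0.999 q7 [ 0.5   0.55 -0.18  1.68  0.12  0.93 -0.97]
t 1.42 pos [ 0.5033 -0.2588  0.2933] x [ 3.171e-01 -9.484e-01  3.000e-04] y [-1.7e-03 -9.0e-04 -1.0e+00] z [ 0.9484  0.3171 -0.0019] F [-0.23  0.22  0.36] Mo [-0.035  0.032 -0.024] open 1.003 q7 [ 0.5   0.55 -0.18  1.68  0.12  0.93 -0.97]
```

View pics/w2c.png

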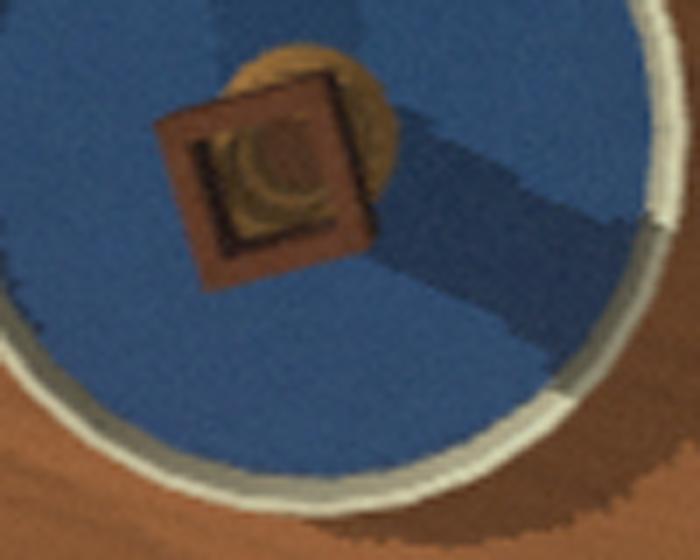

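```bash
python3 -c "
from h import *
s=load('w2');pose=(s['p'],s['q'])
C=np.array([(155,122),(330,72),(378,245),(205,292)])/7+[200,120]-.4
W=np.array([world(s,u,v,.090,pose) for u,v in C]);print(W.round(4),W.mean(0).round(4))
for i in range(4):
  d=W[(i+1)%4]-W[i];print(np.linalg.norm(d).round(4),np.degrees(np.arctan2(d[1],d[0])).round(1))
P=cloud(s,pose);m=np.abs(P[...,2]-.0205)<.006
m[:90]=0;m[210:]=0;m[:,:190]=0;m[:,320:]=0
print(cv2.minEnclosingCircle(P[m][:,:2].astype(np.float32)*1000))
m=P[...,2]>.085;m[:130]=0;m[185:]=0;m[:,:225]=0;m[:,275:]=0;print(P[m].mean(0),m.sum())
"
```

```text
[[ 0.5344 -0.1935  0.09  ]
 [ 0.5494 -0.2157  0.09  ]
 [ 0.5277 -0.23    0.09  ]
 [ 0.5127 -0.2074  0.09  ]] [ 0.531  -0.2117  0.09  ]
0.0269 -56.0
0.0259 -146.8
0.027 123.6
0.0258 32.8
((530.21875, -210.47637939453125), 67.66592407226562)
[ 0.53032874 -0.21179869  0.09004088] 350
```

```bash
python3 -m inch '[[-35,0,21,0,0,0],[-35,0,21,0,0,0],[-35,0,21,0,0,0],[-35,0,21,0,0,0],[-35,0,21,0,0,0],[-35,0,21,0,0,0],[-35,0,21,0,0,0],[-35,0,21,0,0,0],[-35,0,21,0,0,0],[-35,0,21,0,0,0],[-35,0,21,0,0,0],[-35,0,21,0,0,0]]' >/dev/null;  python3 -m inch '[[0,0,0,0,0,0],[0,0,0,0,0,0],[0,0,0,0,0,0],[0,0,0,0,0,0]]' 
python3 -c "
from h import *
show();s=snap('w3')"
```

```text
clock: 2.75
tool_pos: [0.6096, 0.2181, 0.2936]
eef_rot: [0.574, -0.413, 0.414, -0.573]
contact_force: [0.3, -1.1, 0.2]
opening: 0.999
t 2.75 pos [0.6096 0.2181 0.2936] x [ 0.316  -0.9488  0.0022] y [-2.0e-04 -2.4e-03 -1.0e+00] z [ 9.488e-01  3.160e-01 -9.000e-04] F [ 0.29 -1.14  0.16] Mo [-0.027 -0.066  0.016] open 0.999 q7 [-0.33  0.67 -0.16  1.42  0.11  1.06 -1.76]
```

View pics/w3.png

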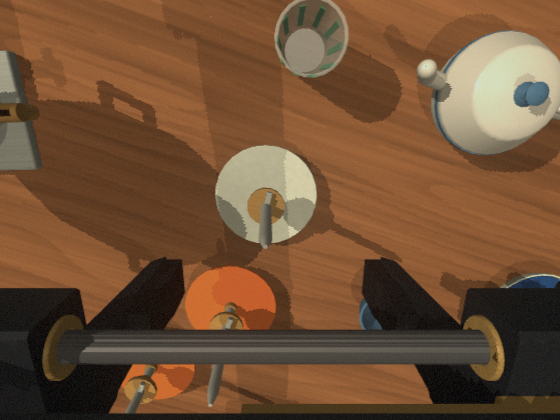

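```bash
python3 -c "
from h import *
s=load('w3')
cv2.imwrite('pics/w3c.png',cv2.resize(s['img'][140:250,205:325,::-1],None,fx=6,fy=5.4,interpolation=cv2.INTER_CUBIC)[:594])
cv2.imwrite('pics/w3d.png',cv2.resize(s['img'][180:225,240:295,::-1],None,fx=13,fy=13,interpolation=cv2.INTER_CUBIC)[:594])"
```

```text
(no output)
```

View pics/w3d.png

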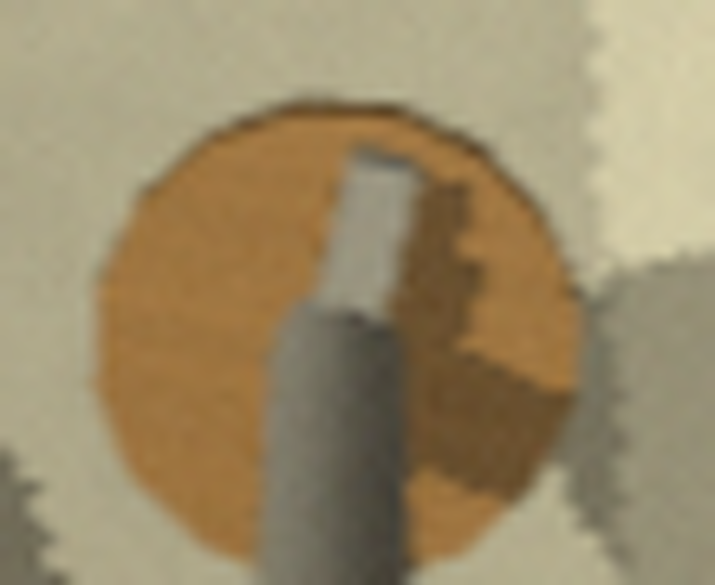

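View pics/w3c.png

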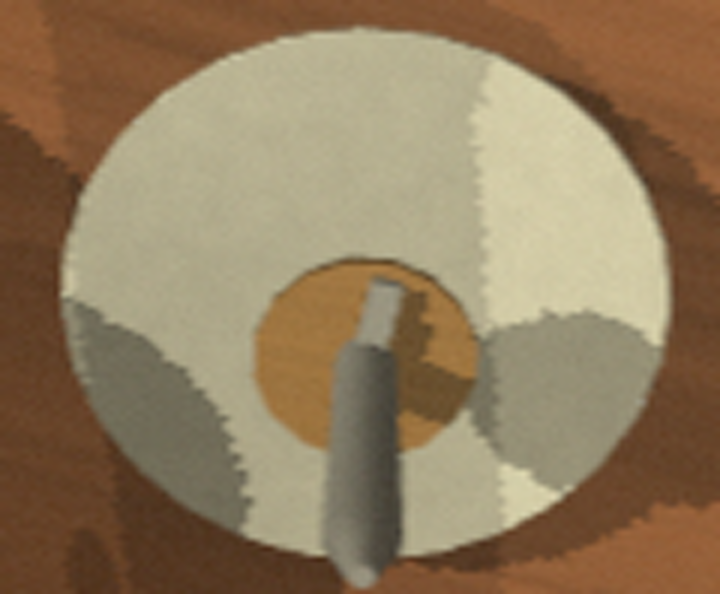

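```bash
python3 -c "
from h import *
s=load('w3');pose=(s['p'],s['q'])
g=lambda x,y,z:world(s,240+x/13-.46,180+y/13-.46,z,pose)
f=lambda x,y,z:world(s,205+x/6-.4,140+y/5.4-.4,z,pose)
L=[g(355,155,.076),g(318,300,.076)];Rr=[g(415,165,.076),g(385,315,.076)]
for a,b in(L,Rr): d=a-b;print('edge',a.round(4),b.round(4),np.degrees(np.arctan2(d[1],d[0])).round(1))
print('width',(np.linalg.norm(L[0]-Rr[0])).round(4))
W=np.array([g(97,340,.07),g(582,330,.07),g(345,100,.07),g(505,170,.07),g(150,190,.07),g(210,545,.07)])
print('collar',W.round(4).tolist())
c,rr=cv2.minEnclosingCircle(W[:,:2].astype(np.float32)*1000);print(c,rr)
A=np.c_[2*W[:,:2],np.ones(len(W))];x=np.linalg.lstsq(A,(W[:,:2]**2).sum(1),rcond=None)[0];print('fit',x[:2],np.sqrt(x[2]+x[0]**2+x[1]**2))
print('tip',f(363,580,.188))
Q=np.array([f(62,290,.022),f(670,290,.022),f(365,28,.022),f(160,95,.022),f(570,95,.022),f(505,530,.022),f(170,510,.022)])
A=np.c_[2*Q[:,:2],np.ones(len(Q))];x=np.linalg.lstsq(A,(Q[:,:2]**2).sum(1),rcond=None)[0];print('plate',x[:2],np.sqrt(x[2]+x[0]**2+x[1]**2))
P=cloud(s,pose)
for lo in np.arange(.08,.19,.012):
  m=(P[...,2]>lo)&(P[...,2]<lo+.012);m[:170]=0;m[255:]=0;m[:,:245]=0;m[:,:245]=0;m[:,290:]=0
  q=P[m]; 
  if len(q):print(lo,len(q),q.mean(0),q.max(0)-q.min(0))
"
```

```text
edge [0.5975 0.2198 0.076 ] [0.5841 0.2188 0.076 ] 4.2
edge [0.5983 0.2146 0.076 ] [0.5846 0.2128 0.076 ] 7.4
width 0.0053
collar [[0.5726, 0.236, 0.07], [0.5872, 0.1952, 0.07], [0.6005, 0.2218, 0.07], [0.5989, 0.2065, 0.07], [0.5873, 0.2356, 0.07], [0.5574, 0.2206, 0.07]]
(579.0635375976562, 215.8936767578125) 22.206523895263672
fit [0.57901717 0.21537933] 0.02194105379304982
tip [0.5795238  0.21349717 0.188     ]
plate [0.57708475 0.21625545] 0.066398484787333
0.08 29 [0.58268209 0.21702331 0.08550198] [0.0063823  0.0108877  0.01102085]
0.092 38 [0.58304565 0.2167185  0.0979832 ] [0.00564186 0.01070047 0.01169923]
0.104 34 [0.58350808 0.21651557 0.11048948] [0.00491404 0.0102949  0.01156061]
0.11599999999999999 43 [0.58323104 0.2166662  0.12199694] [0.00869972 0.01007393 0.01145554]
0.128 43 [0.58354757 0.21649559 0.13430894] [0.0069167  0.00999683 0.01089738]
0.13999999999999999 51 [0.58374727 0.21614273 0.14609363] [0.00523156 0.01154528 0.01194891]
0.15199999999999997 58 [0.58395831 0.21581751 0.15806428] [0.00755293 0.01108823 0.01156615]
0.16399999999999998 84 [0.58372461 0.21551569 0.17088248] [0.01077377 0.01123568 0.01164531]
0.176 101 [0.58192594 0.21510487 0.18158225] [0.00793287 0.01007544 0.01172226]
0.18799999999999997 12 [0.58031406 0.21411409 0.18862266] [0.00322518 0.00286272 0.00135834]
```

Bar heading is about 6° in the world. The rod axis passes near (0.5783,0.2156) at the seat and (0.580,0.2138) at the tip, a lean of about +0.0175 in x and -0.0175 in y per unit height. Collar fit radius 21.9 mm (nominal 22) and plate 66.4 mm (nominal 66) both check. I'll go back to the dish.

```bash
python3 -c "
from h import *
to((.530,-.211,.20),np.radians(-56.6))"
```

```text
turn [ 0.0009 -0.2613  0.0017] shift before turn(old axes) [ 382.     94.55 -211.18] after turn [ 314.63   93.72 -302.79]
```

```bash
python3 -m inch '[[0,0,0,0,-0.087,0],[0,0,0,0,-0.087,0],[0,0,0,0.001,-0.087,0.002],[28,0,-27,0,0,0],[28,0,-27,0,0,0],[28,0,-27,0,0,0],[28,0,-27,0,0,0],[28,0,-27,0,0,0],[28,0,-27,0,0,0],[28,0,-27,0,0,0],[28,0,-27,0,0,0],[28,8,-27,0,0,0]]' >/dev/null;  python3 -m inch '[[28,20,-27,0,0,0],[28,20,-27,0,0,0],[10,20,-10,0,0,0],[0,15,0,0,0,0],[0,0,0,0,0,0],[0,0,0,0,0,0],[0,0,0,0,0,0]]' 
python3 -c "
from h import *
show();to((.530,-.211,.15),np.radians(-56.6));s=snap('w4')
P=cloud(s,(s['p'],s['q']));m=np.abs(P[...,2]-.088)<.006;m[:,:190]=0;m[:,360:]=0;m[260:]=0;m[:60]=0;print(P[m].mean(0),m.sum())"
```

```text
clock: 4.38
tool_pos: [0.5307, -0.2092, 0.2128]
eef_rot: [-0.622, 0.334, -0.334, 0.624]
contact_force: [0.6, 0.3, 0.3]
opening: 0.995
t 4.38 pos [ 0.5307 -0.2092  0.2128] x [ 5.539e-01 -8.325e-01 -8.000e-04] y [ 0.0016  0.0021 -1.    ] z [0.8325 0.5539 0.0025] F [0.57 0.26 0.29] Mo [ 0.005 -0.077 -0.007] open 0.995 q7 [ 0.44  0.65 -0.24  1.76  0.21  0.75 -0.89]
turn [-0.0025  0.0042 -0.0008] shift before turn(old axes) [ 1.14 62.82 -1.76] after turn [ 1.09 62.82 -1.6 ]
[ 0.53073128 -0.21047303  0.08943806] 631
```

View pics/w4.png

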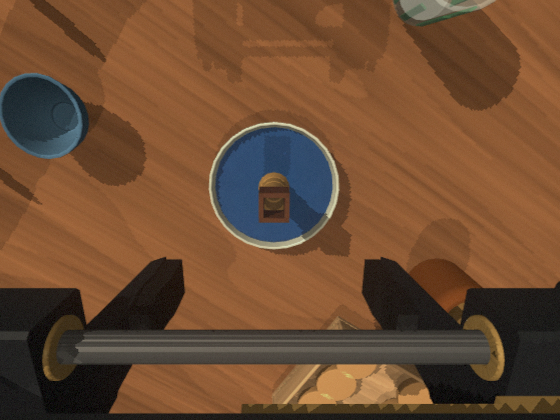

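The block sits centred and square at (274,204). I'll descend in steps, then grip.

```bash
python3 -m inch '[[1,25,-0.7,0,0.004,0],[0,25,0,0,0,0],[0,25,0,0,0,0],[0,22,0,0,0,0],[0,18,0,0,0,0],[0,15,0,0,0,0],[0,11,0,0,0,0],[0,8,0,0,0,0],[0,0,0,0,0,0],[0,0,0,0,0,0],[0,0,0,0,0,0]]' 
python3 -c "
from h import *
show();to((.5305,-.2107,.062),np.radians(-56.6))"
```

```text
clock: 5.35
tool_pos: [0.5309, -0.2104, 0.0636]
eef_rot: [-0.622, 0.335, -0.335, 0.623]
contact_force: [0.1, -0.4, -1.2]
opening: 0.997
t 5.35 pos [ 0.5309 -0.2104  0.0636] x [ 5.505e-01 -8.349e-01 -5.000e-04] y [ 0.0016  0.0017 -1.    ] z [0.8349 0.5505 0.0022] F [ 0.05 -0.41 -1.18] Mo [-0.066 -0.021 -0.005] open 0.997 q7 [ 0.39  0.88 -0.16  1.85  0.29  0.43 -0.96]
turn [-0.0022 -0.     -0.0005] shift before turn(old axes) [ 0.01  1.63 -0.54] after turn [ 0.01  1.63 -0.54]
```

```bash
python3 -m inch '[[0,1,-0.5,0,0,0],[0,0,0,0,0,0],[0,0,0,0,0,0],[0,0,0,0,0,0],[0,0,0,0,0,0],[0,0,0,0,0,0],[0,0,0,0,0,0],[0,0,0,0,0,0],[0,0,0,0,0,0],[0,0,0,0,0,0],[0,0,0,0,0,0],[0,0,0,0,0,0]]' 20 35
python3 -c "
from h import *
show()"
```

```text
clock: 6.35
tool_pos: [0.5298, -0.2105, 0.0616]
eef_rot: [-0.622, 0.336, -0.335, 0.623]
contact_force: [0.8, -0.9, 0.4]
opening: 0.292
t 6.35 pos [ 0.5298 -0.2105  0.0616] x [ 0.5504 -0.8349 -0.0019] y [-1.0e-04  2.2e-03 -1.0e+00] z [0.8349 0.5504 0.0011] F [ 0.78 -0.94  0.42] Mo [-0.055 -0.049 -0.008] open 0.292 q7 [ 0.39  0.88 -0.15  1.86  0.29  0.42 -0.96]
```

Opening is 25.7 mm, so the block is held. Lifting gently.

```bash
python3 -m inch '[[0,-5,0,0,0,0],[0,-10,0,0,0,0],[0,-15,0,0,0,0],[0,-22,0,0,0,0],[0,-25,0,0,0,0],[0,-25,0,0,0,0],[0,-25,0,0,0,0],[0,-25,0,0,0,0],[0,-25,0,0,0,0],[0,-25,0,0,0,0],[0,-20,0,0,0,0],[0,-12,0,0,0,0]]' 
python3 -m inch '[[0,0,0,0,0,0],[0,0,0,0,0,0]]' 
python3 -c "
from h import *
show();to((.580,.2138,.30),np.radians(-56.6))
s=snap('s5','scene');cv2.imwrite('pics/s5c.png',cv2.resize(s['img'][60:280,180:400,::-1],None,fx=2.7,fy=2.7))"
```

```text
clock: 7.35
tool_pos: [0.53, -0.2111, 0.2988]
eef_rot: [-0.622, 0.335, -0.336, 0.623]
contact_force: [-0.5, 1.2, -3.2]
opening: 0.292
clock: 7.52
tool_pos: [0.5294, -0.211, 0.2962]
eef_rot: [-0.622, 0.335, -0.335, 0.623]
contact_force: [0.0, -0.3, -3.8]
opening: 0.291
t 7.52 pos [ 0.5294 -0.211   0.2962] x [ 0.5504 -0.8349 -0.0013] y [ 3.0e-04  1.8e-03 -1.0e+00] z [0.8349 0.5504 0.0012] F [ 0.04 -0.31 -3.83] Mo [-0.025 -0.035  0.04 ] open 0.291 q7 [ 0.46  0.55 -0.27  1.66  0.17  0.95 -0.85]
turn [-0.0012 -0.0001 -0.0013] shift before turn(old axes) [-326.8    -3.06  276.08] after turn [-326.78   -3.83  276.1 ]
```

View pics/s5c.png

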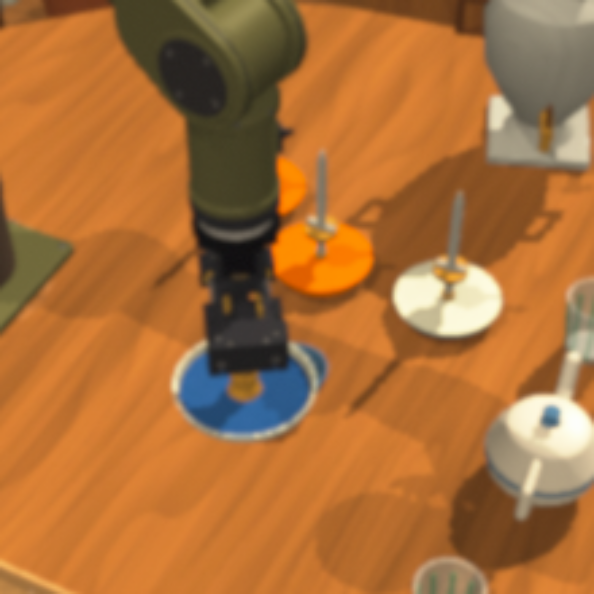

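The dish is held level at scene crop (245,390), with a wrist load of about 3.7 N. Carrying it over to the stand.

```bash
python3 -m inch '[[-10,0,8,0,0,0],[-20,0,17,0,0,0],[-30,0,25,0,0,0],[-30,0,25,0,0,0],[-30,0,25,0,0,0],[-30,0,25,0,0,0],[-30,0,25,0,0,0],[-30,0,25,0,0,0],[-30,0,25,0,0,0],[-30,0,25,0,0,0],[-30,0,25,0,0,0],[-20,0,18,0,0,0]]' >/dev/null
python3 -m inch '[[-6,-3,8,0,0,0],[0,0,0,0,0,0],[0,0,0,0,0,0],[0,0,0,0,0,0],[0,0,0,0,0,0],[0,0,0,0,0,0]]' 
python3 -c "
from h import *
show();to((.580,.2138,.28),np.radians(-56.6),axis=(-.017,.016,-1))
s=snap('w6');s=snap('s6','scene');cv2.imwrite('pics/s6c.png',cv2.resize(s['img'][70:220,270:420,::-1],None,fx=4,fy=4))"
```

```text
clock: 9.07
tool_pos: [0.5809, 0.2109, 0.2995]
eef_rot: [-0.622, 0.336, -0.336, 0.622]
contact_force: [-0.5, -0.5, -3.3]
opening: 0.292
t 9.07 pos [0.5809 0.2109 0.2995] x [ 0.5481 -0.8364 -0.0011] y [-5.e-04  9.e-04 -1.e+00] z [0.8364 0.5481 0.    ] F [-0.47 -0.51 -3.31] Mo [ 0.014 -0.042 -0.042] open 0.292 q7 [-0.28  0.62 -0.25  1.51  0.17  1.03 -1.56]
turn [-0.0055 -0.0028  0.0216] shift before turn(old axes) [-2.86 19.46  0.86] after turn [-2.44 19.51  0.98]
```

View pics/s6c.png

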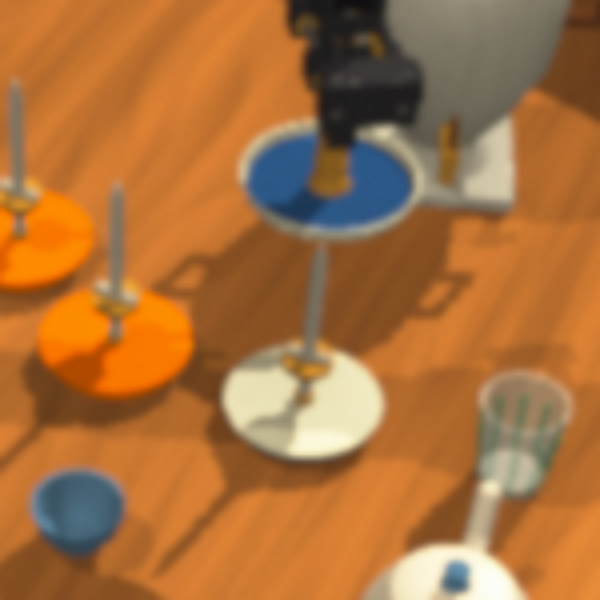

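View pics/w6.png

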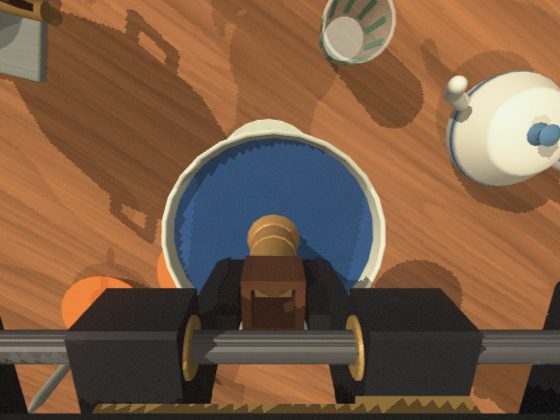

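```bash
python3 -m inch '[[0,0,0,-0.003,0,0.011],[0,0,0,-0.003,0,0.011],[0,0,0,0,0,0],[0,0,0,0,0,0],[0,0,0,0,0,0]]' 
python3 -c "
from h import *
show();to((.5811,.2124,.27),np.radians(-56.6),axis=(-.017,.016,-1))"
```

```text
clock: 9.58
tool_pos: [0.5808, 0.213, 0.2995]
eef_rot: [-0.62, 0.344, -0.327, 0.625]
contact_force: [-0.4, -0.4, -3.6]
opening: 0.29
t 9.58 pos [0.5808 0.213  0.2995] x [ 0.55   -0.8348 -0.024 ] y [-0.0173  0.0173 -0.9997] z [ 0.835   0.5503 -0.0049] F [-0.38 -0.38 -3.6 ] Mo [-0.055 -0.074  0.021] open 0.29 q7 [-0.27  0.63 -0.26  1.49  0.15  1.05 -1.55]
turn [-0.0004 -0.0002 -0.0013] shift before turn(old axes) [ 1.31 29.51  0.05] after turn [ 1.27 29.52  0.07]
```

Aligned. Going down to just above the tip, then gently over it.

```bash
python3 -m inch '[[1,10,0,0,0,0],[0,15,0,0,0,0],[0,15,0,0,0,0],[0,10,0,0,0,0],[0,6,0,0,0,0],[0,0,0,0,0,0],[0,0,0,0,0,0],[0,0,0,0,0,0]]' 
python3 -c "
from h import *
show();s=snap('s7','scene');cv2.imwrite('pics/s7c.png',cv2.resize(s['img'][90:190,300:400,::-1],None,fx=5,fy=5,interpolation=cv2.INTER_CUBIC))"
```

```text
clock: 10.25
tool_pos: [0.581, 0.2135, 0.2443]
eef_rot: [-0.62, 0.343, -0.327, 0.625]
contact_force: [0.5, 0.8, -3.4]
opening: 0.291
t 10.25 pos [0.581  0.2135 0.2443] x [ 0.5502 -0.8347 -0.0236] y [-0.0157  0.018  -0.9997] z [ 0.8349  0.5504 -0.0032] F [ 0.51  0.79 -3.4 ] Mo [-0.022 -0.062 -0.011] open 0.291 q7 [-0.27  0.68 -0.25  1.57  0.17  0.92 -1.57]
```

View pics/s7c.png

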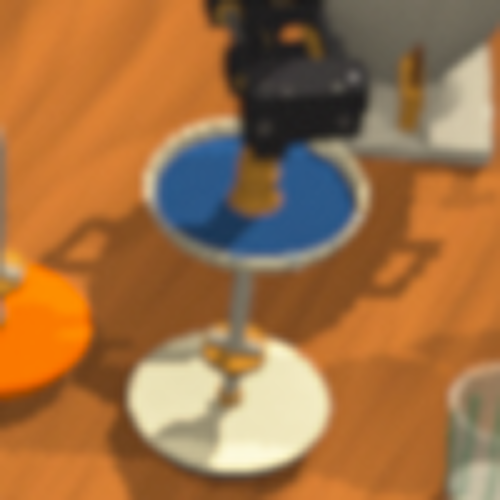

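The disc hides the rod tip in the scene crop, with the rod below it centred at (240,300). Descending by feel.

```bash
python3 -m inch '[[0.5,3,0,0,0,0],[0,3,0,0,0,0],[0,3,0,0,0,0],[0,0,0,0,0,0],[0,0,0,0,0,0]]'; python3 -m inch '[[0,3,0,0,0,0],[0,3,0,0,0,0],[0,0,0,0,0,0],[0,0,0,0,0,0]]';  python3 -c "
from h import *
show()"
```

```text
clock: 10.72
tool_pos: [0.5803, 0.2128, 0.2343]
eef_rot: [-0.62, 0.344, -0.327, 0.625]
contact_force: [0.1, 0.6, -4.3]
opening: 0.292
clock: 11.05
tool_pos: [0.5802, 0.2129, 0.2283]
eef_rot: [-0.62, 0.344, -0.327, 0.625]
contact_force: [-0.2, 0.0, -4.1]
opening: 0.293
t 11.05 pos [0.5802 0.2129 0.2283] x [ 0.5503 -0.8346 -0.024 ] y [-0.0178  0.017  -0.9997] z [ 0.8348  0.5505 -0.0056] F [-0.17  0.04 -4.13] Mo [-0.042 -0.041 -0.019] open 0.293 q7 [-0.28  0.7  -0.25  1.59  0.18  0.89 -1.57]
```

```bash
python3 -m inch '[[0,3,0,0,0,0],[0,3,0,0,0,0],[0,0,0,0,0,0],[0,0,0,0,0,0]]';  python3 -c "
from h import *
show()"
```

```text
clock: 11.38
tool_pos: [0.5801, 0.213, 0.2223]
eef_rot: [-0.62, 0.344, -0.327, 0.625]
contact_force: [0.2, 0.8, -3.0]
opening: 0.289
t 11.38 pos [0.5801 0.213  0.2223] x [ 0.5502 -0.8347 -0.024 ] y [-0.0179  0.017  -0.9997] z [ 0.8349  0.5504 -0.0056] F [ 0.19  0.81 -3.  ] Mo [-0.045 -0.138 -0.005] open 0.289 q7 [-0.28  0.71 -0.25  1.59  0.18  0.87 -1.57]
```

```bash
python3 -m inch '[[0,3,0,0,0,0],[0,2,0,0,0,0],[0,0,0,0,0,0],[0,0,0,0,0,0]]'; python3 -m inch '[[0,2,0,0,0,0],[0,2,0,0,0,0],[0,0,0,0,0,0],[0,0,0,0,0,0]]';  python3 -c "
from h import *
show()"
```

```text
clock: 11.72
tool_pos: [0.5801, 0.2131, 0.2174]
eef_rot: [-0.62, 0.344, -0.327, 0.625]
contact_force: [0.2, 0.0, -2.7]
opening: 0.286
clock: 12.05
tool_pos: [0.58, 0.2132, 0.2134]
eef_rot: [-0.62, 0.344, -0.327, 0.625]
contact_force: [0.2, -0.2, -3.0]
opening: 0.293
t 12.05 pos [0.58   0.2132 0.2134] x [ 0.5502 -0.8347 -0.024 ] y [-0.0177  0.0171 -0.9997] z [ 0.8348  0.5505 -0.0053] F [ 0.19 -0.22 -3.02] Mo [-0.051 -0.057 -0.072] open 0.293 q7 [-0.28  0.72 -0.25  1.6   0.18  0.85 -1.58]
```

```bash
python3 -m inch '[[0,2,0,0,0,0],[0,2,0,0,0,0],[0,0,0,0,0,0],[0,0,0,0,0,0]]';  python3 -c "
from h import *
show()"
```

```text
clock: 12.38
tool_pos: [0.58, 0.2133, 0.2094]
eef_rot: [-0.62, 0.344, -0.327, 0.625]
contact_force: [0.4, 0.1, -3.6]
opening: 0.292
t 12.38 pos [0.58   0.2133 0.2094] x [ 0.5502 -0.8347 -0.0239] y [-0.0176  0.0171 -0.9997] z [ 0.8349  0.5504 -0.0053] F [ 0.38  0.14 -3.65] Mo [-0.083 -0.108 -0.038] open 0.292 q7 [-0.28  0.72 -0.25  1.61  0.18  0.85 -1.58]
```

The sleeve is over the full-width rod with no side force. Continuing along the axis.

```bash
python3 -m inch '[[0,4,0,0,0,0],[0,4,0,0,0,0],[0,4,0,0,0,0],[0,4,0,0,0,0],[0,0,0,0,0,0],[0,0,0,0,0,0]]';  python3 -c "
from h import *
show()"
```

```text
clock: 12.88
tool_pos: [0.5795, 0.2135, 0.1931]
eef_rot: [-0.62, 0.344, -0.327, 0.625]
contact_force: [0.0, -0.3, -3.1]
opening: 0.291
t 12.88 pos [0.5795 0.2135 0.1931] x [ 0.5503 -0.8346 -0.0241] y [-0.0181  0.0169 -0.9997] z [ 0.8348  0.5505 -0.0058] F [ 0.02 -0.25 -3.12] Mo [-0.055 -0.005  0.074] open 0.291 q7 [-0.28  0.74 -0.24  1.62  0.19  0.81 -1.58]
```

```bash
python3 -m inch '[[0,4,0,0,0,0],[0,4,0,0,0,0],[0,4,0,0,0,0],[0,4,0,0,0,0],[0,0,0,0,0,0],[0,0,0,0,0,0]]';  python3 -c "
from h import *
show()"
```

```text
clock: 13.38
tool_pos: [0.5793, 0.2138, 0.1772]
eef_rot: [-0.62, 0.344, -0.327, 0.625]
contact_force: [-0.6, 0.7, -3.8]
opening: 0.291
t 13.38 pos [0.5793 0.2138 0.1772] x [ 0.5502 -0.8347 -0.024 ] y [-0.018   0.0169 -0.9997] z [ 0.8348  0.5505 -0.0057] F [-0.61  0.66 -3.84] Mo [-0.024 -0.064 -0.025] open 0.291 q7 [-0.29  0.76 -0.24  1.64  0.2   0.78 -1.59]
```

```bash
python3 -m inch '[[0,4,0,0,0,0],[0,4,0,0,0,0],[0,4,0,0,0,0],[0,4,0,0,0,0],[0,4,0,0,0,0],[0,4,0,0,0,0],[0,0,0,0,0,0],[0,0,0,0,0,0]]';  python3 -c "
from h import *
show()"
```

```text
clock: 14.05
tool_pos: [0.5789, 0.2142, 0.1532]
eef_rot: [-0.62, 0.344, -0.327, 0.625]
contact_force: [-0.4, 0.8, -2.8]
opening: 0.292
t 14.05 pos [0.5789 0.2142 0.1532] x [ 0.5502 -0.8347 -0.024 ] y [-0.0179  0.0169 -0.9997] z [ 0.8348  0.5505 -0.0056] F [-0.45  0.81 -2.76] Mo [-0.047 -0.02   0.011] open 0.292 q7 [-0.29  0.79 -0.23  1.65  0.21  0.73 -1.6 ]
```

```bash
python3 -m inch '[[0,4,0,0,0,0],[0,4,0,0,0,0],[0,4,0,0,0,0],[0,0,0,0,0,0],[0,0,0,0,0,0]]'; for i in 1 2 ; do python3 -m inch '[[0,1,0,0,0,0],[0,0,0,0,0,0]]' | grep -E "pos|force"; done;  python3 -c "
from h import *
show()"
```

```text
clock: 14.47
tool_pos: [0.5786, 0.2144, 0.1412]
eef_rot: [-0.62, 0.344, -0.327, 0.625]
contact_force: [-0.3, 0.2, -3.9]
opening: 0.289
tool_pos: [0.5789, 0.2146, 0.1406]
contact_force: [-0.2, -0.2, -4.2]
tool_pos: [0.5789, 0.2145, 0.1396]
contact_force: [-0.4, 0.6, -3.4]
t 14.8 pos [0.5789 0.2145 0.1396] x [ 0.5502 -0.8347 -0.0238] y [-0.0172  0.0172 -0.9997] z [ 0.8348  0.5505 -0.0049] F [-0.38  0.64 -3.4 ] Mo [-0.049  0.     0.05 ] open 0.292 q7 [-0.29  0.81 -0.22  1.66  0.22  0.7  -1.6 ]
```

```bash
python3 -m inch '[[0,1,0,0,0,0],[0,0,0,0,0,0]]' | grep -E "pos|force";python3 -m inch '[[0,0.5,0,0,0,0],[0,0,0,0,0,0]]' | grep -E "pos|force";python3 -m inch '[[0,0.5,0,0,0,0],[0,0,0,0,0,0]]' | grep -E "pos|force"
```

```text
tool_pos: [0.5788, 0.2145, 0.1385]
contact_force: [0.2, -0.1, -3.3]
tool_pos: [0.5788, 0.2145, 0.138]
contact_force: [-0.1, -0.3, -3.7]
tool_pos: [0.5789, 0.2146, 0.1377]
contact_force: [-0.1, 0.3, -3.1]
```

```bash
for i in 1; do python3 -m inch '[[0,0.5,0,0,0,0],[0,0,0,0,0,0]]' | grep -E "pos|force";done; python3 -m inch '[[0,0.5,0,0,0,0],[0,0,0,0,0,0]]' | grep -E "pos|force"; python3 -m inch '[[0,0.5,0,0,0,0],[0,0,0,0,0,0]]' | grep -E "pos|force"
```

```text
tool_pos: [0.579, 0.2147, 0.1376]
contact_force: [-0.4, -0.8, -0.0]
tool_pos: [0.5792, 0.2148, 0.1374]
contact_force: [-1.2, -0.0, 4.5]
tool_pos: [0.5794, 0.2149, 0.1373]
contact_force: [-1.7, -1.5, 7.5]
```

Contact with the bar came at TCP z 0.1376, exactly where it should (origin 76 mm), with a press of about 11 N. Now turning towards the bar heading.

```bash
python3 -m inch '[[0,0,0,0,0.05,0],[0,0,0,0,0.05,0],[0,0,0,0,0.05,0],[0,0,0,0,0,0]]' | grep -E "pos|force"; python3 -c "
from h import *
show()"
```

```text
tool_pos: [0.5798, 0.2149, 0.1372]
contact_force: [0.2, -0.9, 5.6]
t 16.13 pos [0.5798 0.2149 0.1372] x [ 0.4174 -0.9085 -0.0224] y [-0.0148  0.0179 -0.9997] z [ 0.9086  0.4176 -0.006 ] F [ 0.23 -0.87  5.64] Mo [-0.129  0.187 -0.031] open 0.292 q7 [-0.32  0.81 -0.18  1.67  0.17  0.68 -1.71]
```

```bash
python3 -m inch '[[0,0,0,0,0.05,0],[0,0,0,0,0.05,0],[0,0,0,0,0,0]]' | grep -E "pos|force"; python3 -c "
from h import *
show()"
```

```text
tool_pos: [0.5797, 0.2146, 0.1369]
contact_force: [0.4, -1.0, 4.2]
t 16.38 pos [0.5797 0.2146 0.1369] x [ 0.3252 -0.9454 -0.0215] y [-0.0152  0.0175 -0.9997] z [ 0.9455  0.3254 -0.0086] F [ 0.45 -0.97  4.21] Mo [-0.163  0.09  -0.086] open 0.295 q7 [-0.33  0.81 -0.15  1.67  0.14  0.68 -1.79]
```

```bash
python3 -m inch '[[0,0,0,0,0.05,0],[0,0,0,0,0.05,0],[0,0,0,0,0,0]]' | grep -E "pos|force"; python3 -c "
from h import *
show()"
```

```text
tool_pos: [0.5788, 0.2146, 0.1359]
contact_force: [-0.1, -0.1, -4.4]
t 16.63 pos [0.5788 0.2146 0.1359] x [ 0.2305 -0.9729 -0.0206] y [-0.0172  0.0171 -0.9997] z [ 0.9729  0.2308 -0.0128] F [-0.13 -0.07 -4.37] Mo [-0.013 -0.046 -0.008] open 0.286 q7 [-0.35  0.81 -0.12  1.67  0.11  0.67 -1.86]
```

```bash
python3 -m inch '[[0,0,0,0,0.05,0],[0,0,0,0,0.05,0],[0,0,0,0,0,0]]' | grep -E "pos|force"; python3 -c "
from h import *
show()"
```

```text
tool_pos: [0.578, 0.2146, 0.1351]
contact_force: [0.2, 0.6, -2.9]
t 16.88 pos [0.578  0.2146 0.1351] x [ 0.1336 -0.9909 -0.0191] y [-0.0191  0.0167 -0.9997] z [ 0.9909  0.1339 -0.0167] F [ 0.17  0.57 -2.93] Mo [-0.006 -0.063  0.025] open 0.292 q7 [-0.36  0.81 -0.1   1.67  0.07  0.67 -1.93]
```

The load vanished and z sank below bar height, so the slot has found the bar at heading -82°. Lowering gently to the seat.

```bash
python3 -m inch '[[0,1,0,0,0.03,0],[0,0,0,0,0,0],[0,0.8,0,0,0,0],[0,0,0,0,0,0]]' | grep -E "pos|force"; python3 -m inch '[[0,0.6,0,0,0,0],[0,0,0,0,0,0]]' | grep -E "pos|force";python3 -m inch '[[0,0.6,0,0,0,0],[0,0,0,0,0,0]]' | grep -E "pos|force";  python3 -c "
from h import *
show()"
```

```text
tool_pos: [0.5786, 0.2146, 0.134]
contact_force: [0.1, 0.0, -4.0]
tool_pos: [0.5787, 0.2146, 0.1336]
contact_force: [0.7, -0.2, -3.3]
tool_pos: [0.5787, 0.2146, 0.133]
contact_force: [0.1, 0.0, -3.4]
t 17.55 pos [0.5787 0.2146 0.133 ] x [ 0.1026 -0.9945 -0.0189] y [-0.0174  0.0172 -0.9997] z [ 0.9946  0.1029 -0.0155] F [ 0.07  0.02 -3.36] Mo [-0.021 -0.029 -0.016] open 0.288 q7 [-0.37  0.81 -0.09  1.67  0.07  0.67 -1.95]
```

```bash
for i in 1; do python3 -m inch '[[0,0.7,0,0,0,0],[0,0,0,0,0,0]]' | grep -E "pos|force"; done; python3 -m inch '[[0,0.6,0,0,0,0],[0,0,0,0,0,0]]' | grep -E "pos|force";python3 -m inch '[[0,0.5,0,0,0,0],[0,0,0,0,0,0]]' | grep -E "pos|force"
```

```text
tool_pos: [0.5787, 0.2146, 0.1323]
contact_force: [-0.6, -0.5, -2.6]
tool_pos: [0.5787, 0.2147, 0.1318]
contact_force: [0.3, 0.8, -3.1]
tool_pos: [0.5789, 0.2147, 0.1317]
contact_force: [-1.0, -0.0, -1.3]
```

```bash
python3 -m inch '[[0,0.4,0,0,0,0],[0,0,0,0,0,0],[0,0,0,0,0,0]]';  python3 -c "
from h import *
show()"
```

```text
clock: 18.3
tool_pos: [0.5789, 0.2148, 0.1315]
eef_rot: [-0.524, 0.482, -0.465, 0.526]
contact_force: [-1.1, -1.1, 4.2]
opening: 0.296
t 18.3 pos [0.5789 0.2148 0.1315] x [ 0.1025 -0.9945 -0.0191] y [-0.0165  0.0175 -0.9997] z [ 0.9946  0.1028 -0.0147] F [-1.06 -1.1   4.24] Mo [-0.218  0.246 -0.049] open 0.296 q7 [-0.37  0.82 -0.09  1.67  0.07  0.66 -1.95]
```

Home: TCP z is 0.1315, 6 mm below the bar contact, and firmly seated. I'll ease the load and release.

```bash
python3 -m inch '[[0,-0.6,0,0,0,0],[0,0,0,0,0,0]]' | grep -E "pos|force"; python3 -m inch '[[0,0,0,0,0,0],[0,0,0,0,0,0],[0,0,0,0,0,0],[0,0,0,0,0,0],[0,0,0,0,0,0],[0,0,0,0,0,0]]' 50 ; python3 -c "
from h import *
show()"
```

```text
tool_pos: [0.5788, 0.2147, 0.1315]
contact_force: [0.1, -0.4, 1.9]
clock: 18.97
tool_pos: [0.5787, 0.2147, 0.1314]
eef_rot: [-0.525, 0.482, -0.465, 0.525]
contact_force: [-0.9, -1.1, 0.1]
opening: 0.565
t 18.97 pos [0.5787 0.2147 0.1314] x [ 0.1025 -0.9946 -0.0189] y [-0.0173  0.0173 -0.9997] z [ 0.9946  0.1027 -0.0154] F [-0.9  -1.11  0.08] Mo [-0.064 -0.031 -0.004] open 0.565 q7 [-0.37  0.82 -0.09  1.67  0.07  0.66 -1.95]
```

```bash
python3 -m inch '[[0,-3,0,0,0,0],[0,-6,0,0,0,0],[0,-12,0,0,0,0],[0,-18,0,0,0,0],[0,-22,0,0,0,0],[0,-22,0,0,0,0],[0,-22,0,0,0,0],[0,-22,0,0,0,0],[0,-22,0,0,0,0],[0,-12,15,0,0,0],[0,-6,15,0,0,0],[0,0,10,0,0,0]]' >/dev/null; python3 -m inch '[[0,0,0,0,0,0],[0,0,0,0,0,0],[0,0,0,0,0,0]]'
python3 -c "
from h import *
show();s=snap('w8');c=snap('s8','scene');t=snap('t8','top')
im=np.hstack([cv2.resize(s['img'][90:310,160:380],(400,400)),cv2.resize(c['img'][100:220,290:410],(400,400))]);cv2.imwrite('pics/c8.png',im[:,:,::-1])
P=cloud(s,(s['p'],s['q']))
for z in((.09,.094+.001),(.152,.166),(.155,.166)):
  m=(P[...,2]>z[0])&(P[...,2]<z[1]);m[:80]=0;m[320:]=0;m[:,:150]=0;m[:,400:]=0
  if m.sum()>10:print(z,m.sum(),P[m].mean(0),P[m].min(0),P[m].max(0))
m=(P[...,2]>.07)&(P[...,2]<.105);m[:80]=0;m[:,:150]=0;m[:,400:]=0;m[320:]=0
q=P[m];print(len(q));rad=np.hypot(q[:,0]-.5785,q[:,1]-.215)
k=(rad>.02)&(rad<.06);A=np.c_[q[k][:,:2]-[.5785,.215],np.ones(k.sum())];print('disc plane',np.linalg.lstsq(A,q[k][:,2],rcond=None)[0])
k=rad>.063;A=np.c_[q[k][:,:2]-[.5785,.215],np.ones(k.sum())];print('rim plane',np.linalg.lstsq(A,q[k][:,2],rcond=None)[0],k.sum())
"
```

```text
clock: 20.22
tool_pos: [0.6204, 0.2159, 0.298]
eef_rot: [-0.525, 0.482, -0.465, 0.525]
contact_force: [0.1, -0.7, -0.1]
opening: 0.573
t 20.22 pos [0.6204 0.2159 0.298 ] x [ 0.1028 -0.9945 -0.0188] y [-0.0183  0.0171 -0.9997] z [ 0.9945  0.1031 -0.0165] F [ 0.09 -0.73 -0.1 ] Mo [ 0.043  0.012 -0.017] open 0.573 q7 [-0.35  0.68 -0.09  1.37  0.04  1.1  -1.9 ]
(0.09, 0.095) 1225 [0.57458656 0.21894368 0.09192681] [0.5113323  0.14774755 0.09000105] [0.64589503 0.28221111 0.09497907]
(0.152, 0.166) 545 [0.58269824 0.21424182 0.15922245] [0.56548573 0.20001376 0.15217626] [0.59395345 0.22833191 0.16579308]
(0.155, 0.166) 486 [0.58219822 0.21409668 0.1599037 ] [0.56548573 0.20001376 0.15512144] [0.59395345 0.22833191 0.16579308]
9677
disc plane [-0.01507047  0.01183583  0.08434208]
rim plane [-0.00733807  0.00972808  0.09082586] 1634
```

View pics/c8.png

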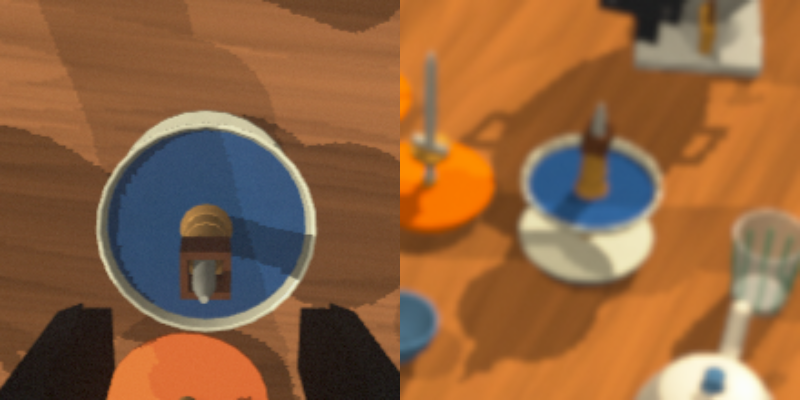

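The rod pokes through the block at (205,275) and the dish sits level over the plate. Rim height is about 91–92 mm (92 expected at home) and block top about 160 mm. Its tilt, about (-0.015, +0.012), matches the rod's lean. Handing in.

```bash
python3 -c "
from plant import r
print(r.finish_job())"
```

```text
the job is handed in; nothing more can be done
None
```

The dish is on the tea stand with its slot home over the cross bar, and I handed the job in at about 20 s with the gripper clear.

- **Lowering:** I tilted the tool to the lean seen in the wrist picture. The sleeve went down the rod with side force under about 1 N. It met the bar at the expected height, pressed with about 11 N at most.
- **Turning:** After about 26° the load vanished and the slot found the bar. I lowered the dish the last 6 mm to a light seat of about 8 N, eased off, released it and backed straight up.

**Last checks:**
- Block top measured about 160 mm and the rim about 91–92 mm, against 160 and 92 at home.
- The disc's slope, (-0.015, +0.012), matches the rod's lean.
- Nothing was touching the gripper when I handed in, and the other tea things looked untouched in the last pictures, though I did not measure them.
- The rim plane came out slightly flatter than the disc plane, within what the depth images can resolve.

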